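# Set the sprung tweezers to their mark

### The arm

A 6-joint arm with a two-finger parallel gripper is mounted at the origin on the work surface. World frame = base frame: x ahead of the robot, y to its left, z up, the work surface at z = 0. Lengths are in m, angles in rad, forces in N, time in s.
With the tool pointing down it reaches from about 0.25 to 0.8 m from the base axis. Payload 3.9 kg.
Tool frame: the origin (TCP) lies at the very end of the fingers, on their centre line; the grasp point (between the pads) lies 19 mm behind it; z points along the fingers, y is the line along which they close (so a half turn about z gives the same grasp; the last joint's range is limited). The gripper opens to 85 mm and grips with 20 to 120 N. Pads are 22 mm wide; open, the fingers measure 114 mm over their backs; the gripper's body (76 mm by 85 mm) begins 54 mm behind the grasp point. The pads swing forward as they close: fully open they stand 13 mm farther back than shut.
Start: joints at [1.134, 0.26, -0.138, 1.173, 0, 1.571], TCP at [0.222, 0.476, 0.203] pointing down, gripper open.
Joint ranges: [-2.78, 2.78], [-0.83, 1.72], [-1.28, 1.37], [-1.9, 2.12], [-1.57, 1.48], [-3.14, 3.14]. Speed limits (rad/s): [2.57, 2.57, 3.14, 3.14, 3.14, 3.14].

### API

Orientations are given as a unit quaternion [w, x, y, z].
In Python, from bench import status, cams, env, masks_of, spot_point gives the robot as it stands.
- The arm moves only by the shell command python3 -m jog 'ROWS' [FORCE]. ROWS is JSON, a list of rows, each an object with "delta_pos": the shift along the tool's x, y, z in m, a list of three; "delta_rot": the turn, a rotation vector about the tool's x, y, z in degrees, a list of three; "gripper": the closure, from 0 (fully open) to 1 (shut). A call has 1 to 12 rows; each row shifts and turns the commanded pose from where the row before left it, along the tool's axes as they then stand; what a row does not reach is not made up. A row lasts 1/10 s, in which the tool goes at most 50 mm and 8.59 degrees, less where a joint would pass 70% of its speed; a pose out of reach is approached as far as the arm can. A call with a gripper value outside its range is refused whole. The fingers move at their own pace and stop on an object; FORCE is the grip in N (left out, the last holds). Time passes only in rows, so rows that do not move let the fingers close. It gives the time, the measured TCP pose, the force, the opening and the grip force at its end, in the units of the state.
- status.sense(): the state, without advancing time (a new reading comes with each control period).
- cams.get_image(name): name is "scene" or "top" or "wrist"; returns a dict with "frame" (384x512x3 uint8, blue, green, red), "depth" (384x512 float32, m along the optical axis (not along the pixel's ray), 0 where there is no reading), "camera_matrix" (3x3 intrinsics, pixels), "distortion" ([k1, k2, p1, p2, k3] as OpenCV has them; the pictures are not rectified), "xyz" and "orientation" of the camera in the world. Camera axes: x right, y up, looking along -z (the intrinsics and any distortion apply to the point x, -y, -z); pixel columns grow to the right and rows downward; lengths in m; the calibration is good to about 2 mm. A picture is of the moment at which its call begins.
- env.finish_job(): hands the job in; it is judged then, once.
Trained networks look in the newest picture that a camera, given by its name, has taken for a name from the list of things; names that differ only in an ending like _2 or _b are one class to them, and where a whole thing is asked for, a point or a joint stands for the part that bears it (a point fixed in the world has none). Each returns a list of dicts, best first, with "conf" (0 to 1); they miss things now and then, are a little off and sometimes report something else, mostly with a low value. They report only what shows in the picture. A call takes as long as a camera call. They do not tell look-alikes from the thing itself.
- masks_of(camera, query): "region" (384x512 bool, what is visible of it).
- spot_point(camera, query): "position" ([x, y, z] in m, in the coordinates of the camera as it stood for that picture, good to about 4 mm: a listed point, or the origin of a listed thing).
The state is a dict: "time_s": time; "joints": joint angles; "joint_vel": joint speeds; "joint_efforts": joint torques, N m; "tool_pos": TCP position; "tcp_rot": TCP orientation; "contact_force": force on the tool from outside, world axes, zero at the start; "wrist_torque": the same for the moment, N m; "finger_gap": opening from 0.0 (shut) to 1.0 (fully open); "grip_force": force on a finger pad.
Only numpy, scipy, OpenCV 4.12 (cv2) and the standard library are available. Lean on these libraries where they do the work, as an engineer would, in place of code of your own. Each camera call takes 0.05 s, during which the arm holds its last target. There are 200 camera calls.

### The job

Lever the flush cover of the red case open with the thin blade tool (the robot must not open it by hand: blade only), leaving it standing open, and lay the blade back down on the bench clear of the case. Then take the sprung tweezers out, hold them roughly level at least 12 cm above the bench, and squeeze them until the red pointer lies in the green band (tips 12 mm apart), without disturbing the other things on the bench. Finish while still holding them steady at that gap, in the gripper alone, so that a colleague can lock the stop screw; do not put them down.

Things in the scene. Friction and masses are not known exactly. Their poses are not given: they have to be found in the camera images.
- case: Red case fixed to the bench, outside 140 mm (its x) by 210 mm (y) by 40 mm high, walls 5 mm, floor 6 mm. Origin: centre of its underside; x points from front wall to hinge side. Mid front wall (x = -70 mm) is a pry notch just under the cover, 60 mm wide, 20 to 40 mm above the bench: the blade goes in there level, along case x. Inside, two rests, 10 mm high, 12 wide, run along x at y = +-50 mm
- cover (a joint): Angle of the grey flat cover (140 x 210 x 4 mm, 120 g, no handle, yellow strip at the front middle), rad: 0 shut, 2.5 fully open. Shut, its underside is 40 mm above the bench. It swings up and over to the far side (case +x); past upright (1.57) it falls fully open by itself, short of that it falls shut
- cover_hinge (a point): Middle of the cover's hinge line, which runs along the case's y at case x = +70 mm, 40 mm above the bench
- cover_edge (a point): Middle of the cover's free edge, on its underside; it moves with the cover (140 mm from the hinge)
- blade_grip (a point): Where to hold the blade tool, half-way up its red handle, 9 mm above the bench as it lies; its x axis points to the blade tip. Handle 100 mm long (from 70 mm behind this point to 30 mm ahead), 16 wide, 18 high; then a steel blade 80 mm long, 14 wide, 3.6 thick at half the handle's height. 90 g
- blade_tip (a point): End of the blade, 110 mm ahead of blade_grip along the tool
- tweezers_grip (a point): Centre between the two blue pads of the steel tweezers (arms open), half-way up, 24 mm above the bench. They lie flat on the case's two rests, about along case y. x axis points from the pivot (85 mm behind this point) to the tips (65 mm ahead), z up. Pads 36 mm long, 16 high; over the outsides of the pads 45 mm open, 32 mm at the mark. Squeeze across y at the pads
- tweezers_arm (a joint): Squeeze angle between the arms, rad: 0 open (tips 34 mm apart), 0.15 at the mark (12 mm apart, pointer mid green band), 0.24 fully shut. Sprung: about 3 N at the pads just off open, 7 N at the mark, 10 N shut. 0.01 rad is 1.5 mm at the tips and 0.85 mm at the pads
- tweezers: The tweezers, 160 mm long, 16 mm high, 70 g; origin between the arms, 15 mm behind tweezers_grip, on the underside; same axes. A white cross bar with the green band (4.4 mm wide) sits on one arm near the tips, the red pointer on top of the other arm
- blade: The blade tool; origin under it, 20 mm ahead of blade_grip; same axes
- parts_tray: Bystander: red divided tray, 110 x 160 x 35 mm; leave alone. Origin under its centre
- wood_block: Bystander: wooden block 90 x 70 x 60 mm; leave alone. Origin under its centre
- oil_bottle: Bystander: white bottle, 44 mm diameter, 100 mm high, blue cap; leave alone. Origin under its centre
Things that resemble listed ones, but are neither listed nor needed, are in the scene too. Of the things that look like the blade, take the one that is farthest from the robot's base at the start.

How it is judged:
By the outcome, as a careful person would: the job done as asked, in the order asked, and still so for the second after the job is handed in, while the arm keeps its last pose, push and grip.
It also fails if it takes over 58 s, if anything falls off the work surface, if the arm or the gripper's body presses on something with over 40 N, if the wrist force passes 120 N, or if a joint passes its speed limit or range.

## Working session

There is one attempt and no reset: what is moved stays moved. The work goes in short steps, Python scripts to look and compute and a shell command to move; the robot and the scene stay as the last step left them, time stands still between calls to the robot, and variables do not carry over. Pictures are saved under pics/ and viewed, at most 10 in all, crops included, and the job is handed in when it is done.

```bash
ls; mkdir -p pics; cat > h.py <<'E'
import numpy as np, cv2
from scipy.spatial.transform import Rotation as R
from bench import status,cams,env,masks_of,spot_point
def q2R(q): return R.from_quat([q[1],q[2],q[3],q[0]])
def c2w(im,p): return q2R(im["orientation"]).apply(np.asarray(p))+np.array(im["xyz"])
def pix2w(im,u,v,d=None):
    K=np.array(im["camera_matrix"]);D=np.array(im["distortion"])
    if d is None: d=im["depth"][int(v),int(u)]
    n=cv2.undistortPoints(np.array([[[u,v]]],float),K,D)[0,0]
    return c2w(im,[n[0]*d,-n[1]*d,-d])
def ray(im,u,v,z):
    a=np.array(im["xyz"]);b=pix2w(im,u,v,1.0);t=(z-a[2])/(b[2]-a[2]);return a+t*(b-a)
def w2pix(im,p):
    c=q2R(im["orientation"]).inv().apply(np.asarray(p)-np.array(im["xyz"]))
    return cv2.projectPoints(np.array([[c[0],-c[1],-c[2]]]),np.zeros(3),np.zeros(3),np.array(im["camera_matrix"]),np.array(im["distortion"]))[0][0,0]
def cloud(im):
    K=np.array(im["camera_matrix"]);D=np.array(im["distortion"]);h,w=im["depth"].shape
    u,v=np.meshgrid(np.arange(w),np.arange(h));n=cv2.undistortPoints(np.stack([u,v],-1).reshape(-1,1,2).astype(float),K,D).reshape(h,w,2)
    d=im["depth"];P=np.stack([n[...,0]*d,-n[...,1]*d,-d],-1);return (q2R(im["orientation"]).apply(P.reshape(-1,3))+np.array(im["xyz"])).reshape(h,w,3)
E
python3 - <<'E'
from h import *
np.set_printoptions(precision=4,suppress=True)
ims=[]
for c in ["scene","top"]:
    im=cams.get_image(c);ims.append(im["frame"]);print(c,im["xyz"])
    for q in ["case","cover_hinge","cover_edge","blade_grip","blade_tip","blade","parts_tray","wood_block","oil_bottle","tweezers"]:
        for r in spot_point(c,q)[:4]:
            w=c2w(im,r["position"]);print(c,q,round(r["conf"],2),w,w2pix(im,w).round())
cv2.imwrite("pics/a.png",ims[0]);cv2.imwrite("pics/b.png",ims[1])
print(status.sense())
E
```

```text
pics
scene [ 0.8161 -0.2869  0.7928]
scene case 0.82 [0.6107 0.095  0.0017] [300. 223.]
scene cover_hinge 0.91 [0.6805 0.0917 0.0433] [324. 234.]
scene cover_edge 0.86 [0.5429 0.0921 0.0429] [280. 199.]
scene blade_grip 0.84 [ 0.4914 -0.3226  0.0134] [135. 307.]
scene blade_grip 0.77 [ 0.4829 -0.186   0.005 ] [181. 264.]
scene blade_grip 0.58 [ 0.3017 -0.2996  0.0024] [ 99. 246.]
scene blade_tip 0.98 [ 0.5996 -0.335   0.0075] [162. 348.]
scene blade_tip 0.97 [ 0.4489 -0.0799  0.0083] [205. 226.]
scene blade_tip 0.96 [ 0.2736 -0.1959  0.008 ] [126. 212.]
scene blade 0.91 [ 0.5089 -0.3284 -0.0043] [140. 316.]
scene blade 0.86 [ 0.4743 -0.1589  0.0018] [188. 255.]
scene blade 0.61 [ 0.2969 -0.2836  0.0026] [103. 241.]
scene blade 0.32 [ 0.5992 -0.3383  0.007 ] [161. 349.]
scene parts_tray 0.64 [0.4366 0.3835 0.0008] [317. 127.]
scene parts_tray 0.35 [0.6314 0.416  0.0013] [377. 157.]
scene wood_block 0.64 [ 0.6786 -0.3048 -0.0025] [199. 366.]
scene oil_bottle 0.97 [0.6289 0.417  0.0028] [376. 156.]
top [0.3365 0.0679 1.3009]
top case 0.88 [ 0.6115  0.0974 -0.0004] [235. 155.]
top cover_
[... 693 characters left out ...]
0.0024] [129. 215.]
top wood_block 0.91 [ 0.6742 -0.3026 -0.0015] [377. 137.]
top oil_bottle 0.87 [ 0.6374  0.4176 -0.0001] [120. 143.]
top oil_bottle 0.25 [ 0.6029 -0.3328  0.0127] [389. 161.]
{'time_s': 1.1, 'joints': array([ 1.134 ,  0.26  , -0.1381,  1.1727,  0.    ,  1.5708]), 'joint_vel': array([ 0.0012, -0.0002,  0.001 , -0.0004,  0.0005, -0.0005]), 'joint_efforts': array([  0.0005, -40.5628,  25.4238,   0.0013,  -0.0003,   0.    ]), 'tool_pos': array([0.2221, 0.4757, 0.2034]), 'tcp_rot': array([-0.    ,  0.2167,  0.9762, -0.    ]), 'contact_force': array([ 0.3936, -0.0614,  1.5182]), 'wrist_torque': array([0.0449, 0.037 , 0.0206]), 'grip_force': 0.0, 'finger_gap': 0.9950702307408716}
```

View pictures.

```bash
python3 - <<'E'
import cv2,numpy as np
a=cv2.imread("pics/a.png");b=cv2.imread("pics/b.png")
cv2.imwrite("pics/ab.png",cv2.resize(np.hstack([a[90:384,60:420],b[90:384,90:450]]),None,fx=1.1,fy=1.1,interpolation=cv2.INTER_CUBIC))
E
```

```text
(no output)
```

View pics/ab.png

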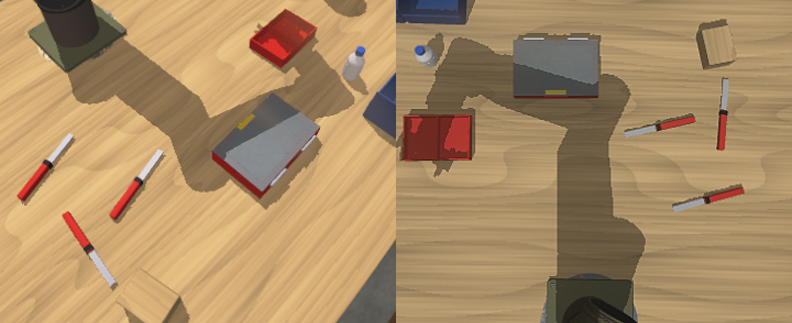

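Three look-alike blades: A scene (135,307)/top (386,201) at 0.588 m from the base; B scene (181,264)/top (337,203) at 0.517 m; C scene (99,246)/top (380,268) at 0.43 m. A is the farthest from the base, so it's the one. I'll go above it and confirm it with an enlarged wrist crop.

```bash
cat >> h.py <<'E'
def plan(p,az=None,down=True,Rt=None):
    """total tool-frame rotation vector (deg), then shift in tool axes AFTER rotating"""
    s=status.sense();R0=q2R(s["tcp_rot"])
    if Rt is None:
        a=np.radians(az);x=[np.cos(a),np.sin(a),0];z=[0,0,-1];Rt=R.from_matrix(np.array([x,np.cross(z,x),z]).T)
    print("rot",np.degrees((R0.inv()*Rt).as_rotvec()).round(2),"then mm",(Rt.inv().apply(np.array(p)-s["tool_pos"])*1000).round(1),"| t",round(s["time_s"],2),"pos",s["tool_pos"].round(4))
E
python3 -c "
from h import *
plan([0.492,-0.322,0.2],174.4)"
```

```text
rot [ -0.    -0.   -19.43] then mm [-346.5 -767.5    3.4] | t 1.1 pos [0.2221 0.4757 0.2034]
```

```bash
python3 -m jog '[{"delta_pos":[0,0,0],"delta_rot":[0,0,-6.5],"gripper":0},{"delta_pos":[0,0,0],"delta_rot":[0,0,-6.5],"gripper":0},{"delta_pos":[0,0,0],"delta_rot":[0,0,-6.5],"gripper":0},{"delta_pos":[-0.018,-0.04,0],"delta_rot":[0,0,0],"gripper":0},{"delta_pos":[-0.018,-0.04,0],"delta_rot":[0,0,0],"gripper":0},{"delta_pos":[-0.018,-0.04,0],"delta_rot":[0,0,0],"gripper":0},{"delta_pos":[-0.018,-0.04,0],"delta_rot":[0,0,0],"gripper":0},{"delta_pos":[-0.018,-0.04,0],"delta_rot":[0,0,0],"gripper":0},{"delta_pos":[-0.018,-0.04,0],"delta_rot":[0,0,0],"gripper":0},{"delta_pos":[-0.018,-0.04,0],"delta_rot":[0,0,0],"gripper":0},{"delta_pos":[-0.018,-0.04,0],"delta_rot":[0,0,0],"gripper":0},{"delta_pos":[-0.018,-0.04,0],"delta_rot":[0,0,0],"gripper":0}]'
python3 -m jog '[{"delta_pos":[-0.018,-0.04,0],"delta_rot":[0,0,0],"gripper":0},{"delta_pos":[-0.018,-0.04,0],"delta_rot":[0,0,0],"gripper":0},{"delta_pos":[-0.018,-0.04,0],"delta_rot":[0,0,0],"gripper":0},{"delta_pos":[-0.018,-0.04,0],"delta_rot":[0,0,0],"gripper":0},{"delta_pos":[-0.018,-0.04,0],"delta_rot":[0,0,0],"gripper":0},{"delta_pos":[-0.018,-0.04,0],"delta_rot":[0,0,0],"gripper":0},{"delta_pos":[-0.018,-0.04,0],"delta_rot":[0,0,0],"gripper":0},{"delta_pos":[-0.018,-0.04,0],"delta_rot":[0,0,0],"gripper":0},{"delta_pos":[-0.018,-0.04,0],"delta_rot":[0,0,0],"gripper":0},{"delta_pos":[-0.018,-0.04,0],"delta_rot":[0,0,0],"gripper":0},{"delta_pos":[0,0,0],"delta_rot":[0,0,0],"gripper":0},{"delta_pos":[0,0,0],"delta_rot":[0,0,0],"gripper":0}]'
cat > w.py <<'E'
from h import *
import sys
np.set_printoptions(precision=4,suppress=True)
def look(name,qs,cam="wrist"):
    im=cams.get_image(cam)
    for q in qs:
        for r in spot_point(cam,q)[:3]:
            w=c2w(im,r["position"]);print(q,round(r["conf"],2),w,w2pix(im,w).round())
    if name: cv2.imwrite(f"pics/{name}.png",im["frame"])
    return im
E
python3 - <<'E'
from w import *
im=look("w1",["blade_grip","blade_tip","blade"])
plan([0.492,-0.322,0.2],174.4)
E
```

```text
time_s: 2.3
tool_pos: [0.349, 0.1002, 0.2037]
tcp_rot: [0.001, 0.048, 0.999, 0.0]
contact_force: [0.3, 0.8, 0.4]
finger_gap: 0.998
grip_force: 0.0
time_s: 3.5
tool_pos: [0.4891, -0.3143, 0.2027]
tcp_rot: [-0.001, 0.049, 0.999, 0.001]
contact_force: [-0.1, -0.3, -1.2]
finger_gap: 1.001
grip_force: 0.0
blade_grip 0.64 [ 0.4878 -0.3252  0.0108] [250. 160.]
blade_grip 0.62 [ 0.4822 -0.188   0.012 ] [374. 144.]
blade_tip 0.7 [ 0.598  -0.3367  0.0102] [250. 250.]
blade_tip 0.7 [ 0.4546 -0.0818  0.0062] [466. 110.]
blade 0.96 [ 0.4734 -0.1716  0.0045] [386. 133.]
blade 0.8 [ 0.5102 -0.329  -0.0002] [249. 178.]
rot [ 0.02 -0.02  0.15] then mm [-4.  -9.3  3.7] | t 3.7 pos [ 0.4889 -0.3123  0.2037]
```

View pics/w1.png

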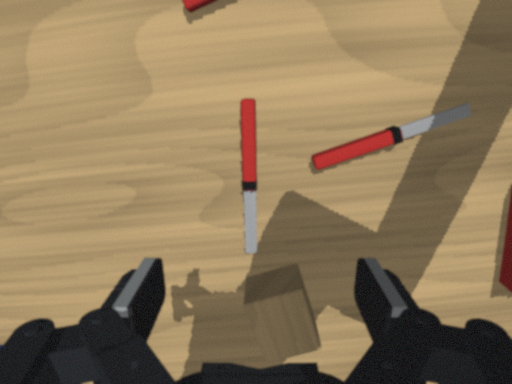

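The picture shows blade A at handle (248,100–185), tip (250,250), just short of the wood block at (280,310). B lies at (312–470,160–110) and C is cut off at (200,3). A is the one to take.

```bash
python3 - <<'E'
from w import *
im=cams.get_image("wrist");C=cloud(im)
for r in masks_of("wrist","blade")[:4]:
    m=r["region"];hs=C[m]
    if hs[:,1].mean()>-0.25: continue
    P=hs[np.isfinite(hs).all(1)];red=im["frame"][m];isr=(red[:,2]>120)&(red[:,1]<90)
    H=hs[isr];print(r["conf"],"handle mean",np.median(H,0),"n",len(H),"z top",np.percentile(H[:,2],[10,50,90]))
    u=np.linalg.svd(P[:,:2]-P[:,:2].mean(0),full_matrices=False)[2][0];u*=np.sign(u[0]);t=P[:,:2]@u;print("az",np.degrees(np.arctan2(u[1],u[0])),"len",np.ptp(t),"tip",t.max(), "grip t from tip",P[t.argmax()],"rear",P[t.argmin()])
    c=P[:,:2].mean(0);c2=c+u*(t.max()-110e-3-c@u);print("grip est",c2, "from rear",c+u*(t.min()+.07-c@u))
    plan([c2[0],c2[1],0.05],180+np.degrees(np.arctan2(u[1],u[0])))
E
```

```text
0.62 handle mean [ 0.4641 -0.3242  0.0187] n 1164 z top [0.0175 0.0187 0.0198]
az -5.280986084339461 len 0.19427499394702824 tip 0.6290999282517871 grip t from tip [ 0.6008 -0.3353  0.0111] rear [ 0.4084 -0.3055  0.3752]
grip est [ 0.4911 -0.3265] from rear [ 0.4769 -0.3252]
rot [-0.    0.01 -0.17] then mm [ -3.3 -13.7 153.9] | t 3.8 pos [ 0.4891 -0.3125  0.2039]
0.5 handle mean [ 0.3253 -0.3646  0.0188] n 121 z top [0.0179 0.0188 0.0196]
az -84.45419356075911 len 0.0328474875939892 tip 0.4026593765238677 grip t from tip [ 0.3225 -0.3732  0.0168] rear [ 0.3232 -0.3402  0.0072]
grip est [ 0.317  -0.2633] from rear [ 0.3312 -0.4097]
rot [ 0.01  0.01 79.01] then mm [  65.7 -166.5  153.9] | t 3.8 pos [ 0.4891 -0.3125  0.2039]
```

```bash
python3 -m jog '[{"delta_pos":[-0.002,-0.006,0.04],"delta_rot":[0,0,0],"gripper":0},{"delta_pos":[0,-0.006,0.04],"delta_rot":[0,0,0],"gripper":0},{"delta_pos":[0,0,0.04],"delta_rot":[0,0,0],"gripper":0},{"delta_pos":[0,0,0.04],"delta_rot":[0,0,0],"gripper":0},{"delta_pos":[0,0,0.025],"delta_rot":[0,0,0],"gripper":0},{"delta_pos":[0,0,0.014],"delta_rot":[0,0,0],"gripper":0},{"delta_pos":[0,0,0],"delta_rot":[0,0,0],"gripper":0},{"delta_pos":[0,0,0],"delta_rot":[0,0,0],"gripper":0.5},{"delta_pos":[0,0,0],"delta_rot":[0,0,0],"gripper":1}]' 80
python3 -m jog '[{"delta_pos":[0,0,0],"delta_rot":[0,0,0],"gripper":1},{"delta_pos":[0,0,0],"delta_rot":[0,0,0],"gripper":1},{"delta_pos":[0,0,0],"delta_rot":[0,0,0],"gripper":1},{"delta_pos":[0,0,0],"delta_rot":[0,0,0],"gripper":1},{"delta_pos":[0,0,0],"delta_rot":[0,0,0],"gripper":1},{"delta_pos":[0,0,0],"delta_rot":[0,0,0],"gripper":1}]' 80
```

```text
time_s: 4.7
tool_pos: [0.4913, -0.3263, 0.006]
tcp_rot: [0.001, 0.048, 0.999, -0.001]
contact_force: [-0.3, 0.1, -0.5]
finger_gap: 0.692
grip_force: 0.0
time_s: 5.3
tool_pos: [0.4901, -0.3258, 0.0044]
tcp_rot: [-0.0, 0.048, 0.999, 0.0]
contact_force: [-0.7, 0.1, 0.1]
finger_gap: -0.004
grip_force: 0.0
```

```bash
python3 - <<'E'
from w import *
im=cams.get_image("wrist");a=im["frame"];b=cams.get_image("scene");s=b["frame"][220:384,60:280]
cv2.imwrite("pics/c.png",np.hstack([cv2.resize(a,(400,300)),cv2.resize(s,(400,300),interpolation=cv2.INTER_CUBIC)]))
print(status.sense())
E
```

```text
{'time_s': 5.4, 'joints': array([-0.5867,  0.5147, -0.2975,  0.7587, -0.    , -0.4903]), 'joint_vel': array([-0.    ,  0.0006,  0.0009,  0.0002,  0.0004, -0.0015]), 'joint_efforts': array([ -0.0024, -49.7539,  20.749 ,   0.0022,  -0.0004,   0.    ]), 'tool_pos': array([ 0.4901, -0.3258,  0.0043]), 'tcp_rot': array([-0.0001,  0.0482,  0.9988,  0.    ]), 'contact_force': array([-0.6593, -0.0166,  0.9267]), 'wrist_torque': array([ 0.0112, -0.0198,  0.0031]), 'grip_force': 0.0, 'finger_gap': -0.0022271462656622645}
```

View pics/c.png

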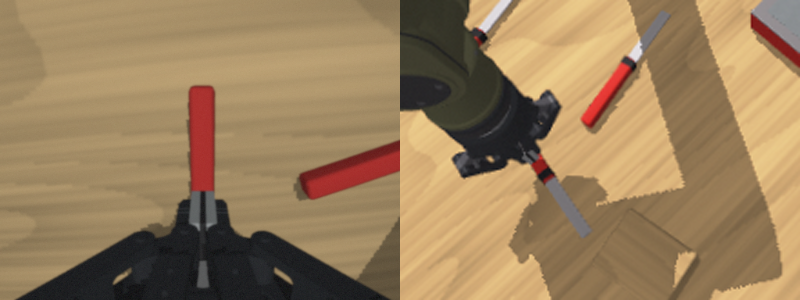

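The picture shows the handle running on under the fingers (wrist crop (200,190)), and the pads look shut together. I'll check heights from the depth image.

```bash
python3 - <<'E'
from w import *
im=cams.get_image("wrist");C=cloud(im);f=im["frame"]
for v in range(120,330,12):
    print(v,[(u,C[v,u].round(3).tolist(),f[v,u].tolist()) for u in (250,258,270)])
b=cams.get_image("scene");C=cloud(b)
p=w2pix(b,[0.49,-0.326,0.004]);print("tcp pix",p)
for k in range(0,12,1):
    q=np.array([0.47+0.012*k,-0.326-(0.47+0.012*k-0.49)*.092,0.018]);u,v=w2pix(b,q).round().astype(int);print(q.round(3),(u,v),C[v,u].round(3),b["frame"][v,u])
E
```

```text
120 [(250, [0.425, -0.325, 0.019], [48, 51, 171]), (258, [0.425, -0.321, 0.019], [50, 52, 172]), (270, [0.426, -0.315, 0.018], [46, 47, 160])]
132 [(250, [0.431, -0.325, 0.018], [47, 51, 171]), (258, [0.41, -0.319, 0.176], [49, 51, 172]), (270, [0.41, -0.319, 0.176], [45, 47, 159])]
144 [(250, [0.436, -0.326, 0.02], [48, 50, 172]), (258, [0.437, -0.322, 0.018], [48, 51, 172]), (270, [0.437, -0.316, 0.018], [43, 45, 158])]
156 [(250, [0.442, -0.326, 0.019], [48, 49, 171]), (258, [0.442, -0.323, 0.019], [47, 50, 172]), (270, [0.443, -0.317, 0.019], [42, 46, 160])]
168 [(250, [0.448, -0.327, 0.019], [46, 46, 169]), (258, [0.448, -0.323, 0.02], [48, 50, 171]), (270, [0.449, -0.317, 0.019], [44, 47, 161])]
180 [(250, [0.454, -0.328, 0.019], [49, 53, 172]), (258, [0.454, -0.324, 0.019], [51, 51, 172]), (270, [0.454, -0.318, 0.019], [43, 46, 161])]
192 [(250, [0.46, -0.328, 0.019], [49, 50, 172]), (258, [0.46, -0.324, 0.018], [43, 48, 168]), (270, [0.461, -0.318, 0.018], [44, 47, 160])]
204 [(250, [0.466, -0.329, 0.019], [48, 49, 172]), (258, [0.466, -0.325, 0.019], [46, 49, 170]), (270, [0
[... 1858 characters left out ...]
np.int64(140), np.int64(317)) [ 0.518 -0.328  0.018] [28 28 96]
[ 0.53  -0.33   0.018] (np.int64(143), np.int64(321)) [ 0.816 -0.287  0.793] [119 116 119]
[ 0.542 -0.331  0.018] (np.int64(146), np.int64(326)) [ 0.54  -0.331  0.011] [119 117 119]
[ 0.554 -0.332  0.018] (np.int64(149), np.int64(330)) [ 0.552 -0.331  0.013] [118 115 119]
[ 0.566 -0.333  0.018] (np.int64(152), np.int64(335)) [ 0.563 -0.334  0.008] [119 115 119]
[ 0.578 -0.334  0.018] (np.int64(155), np.int64(339)) [ 0.575 -0.334  0.01 ] [118 114 118]
[ 0.59  -0.335  0.018] (np.int64(158), np.int64(344)) [ 0.587 -0.336  0.01 ] [118 116 119]
[ 0.602 -0.336  0.018] (np.int64(161), np.int64(349)) [ 0.6   -0.338  0.01 ] [103 106 114]
```

The real pad ends are at about z = 0.04, not at the reported TCP height of 0.004. The handle stays visible right under them in both cameras. I'll open, descend 30 mm, watch the force, and close.

```bash
python3 -m jog '[{"delta_pos":[0,0,0],"delta_rot":[0,0,0],"gripper":0.4},{"delta_pos":[0,0,0],"delta_rot":[0,0,0],"gripper":0.4},{"delta_pos":[0,0,0],"delta_rot":[0,0,0],"gripper":0.4},{"delta_pos":[0,0,0],"delta_rot":[0,0,0],"gripper":0.4},{"delta_pos":[0,0,0],"delta_rot":[0,0,0],"gripper":0.4},{"delta_pos":[0,0,0.008],"delta_rot":[0,0,0],"gripper":0.4},{"delta_pos":[0,0,0.006],"delta_rot":[0,0,0],"gripper":0.4},{"delta_pos":[0,0,0.006],"delta_rot":[0,0,0],"gripper":0.4},{"delta_pos":[0,0,0],"delta_rot":[0,0,0],"gripper":0.4}]' 80
python3 - <<'E'
from w import *
im=cams.get_image("wrist");C=cloud(im);f=im["frame"].astype(int)
d=(np.abs(f[...,0]-f[...,2])<15)&(f[...,2]>85)&(f[...,2]<140)&(C[...,2]<.09)&(C[...,0]>.46)
ys=np.where(d);print(len(ys[0]))
print(np.sort(C[d][:,2])[:20:2], [C[y,x].round(3).tolist() for y,x in zip(*ys) if C[y,x,2]<np.sort(C[d][:,2])[8]])
cv2.imwrite("pics/w3.png",im["frame"]);print(status.sense()["tool_pos"],status.sense()["contact_force"])
E
```

```text
time_s: 6.4
tool_pos: [0.4891, -0.3252, -0.017]
tcp_rot: [-0.001, 0.048, 0.999, 0.001]
contact_force: [-0.5, 0.9, 0.4]
finger_gap: 0.601
grip_force: 0.0
2196
[0.0007 0.0103 0.0104 0.0105 0.0105 0.0106 0.0106 0.0106 0.0107 0.0107] [[0.498, -0.287, 0.001], [0.534, -0.324, 0.01], [0.533, -0.337, 0.01], [0.534, -0.335, 0.01], [0.545, -0.327, 0.01], [0.546, -0.332, 0.011], [0.548, -0.335, 0.01], [0.556, -0.335, 0.011]]
[ 0.4894 -0.3254 -0.0165] [ 0.0489 -0.0813  0.1203]
```

View pics/w3.png

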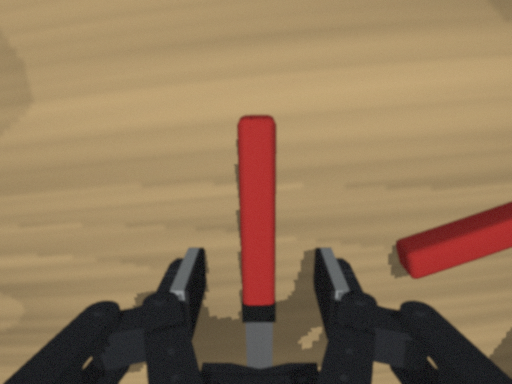

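TCP reads −16 mm with no contact, so the reported TCP is offset from the real fingertips. The handle at (258,115–305) is well centred between the pads at (200,255) and (320,255).

```bash
python3 - <<'E'
from w import *
im=cams.get_image("wrist");C=cloud(im)
for (u,v) in [(197,252),(195,256),(192,265),(188,280),(322,252),(325,258),(330,268)]: print(u,v,C[v,u].round(4))
E
python3 -m jog '[{"delta_pos":[0,0,0],"delta_rot":[0,0,0],"gripper":0.7},{"delta_pos":[0,0,0],"delta_rot":[0,0,0],"gripper":0.7},{"delta_pos":[0,0,0],"delta_rot":[0,0,0],"gripper":0.7},{"delta_pos":[0,0,0.003],"delta_rot":[0,0,0],"gripper":0.7},{"delta_pos":[0,0,0.003],"delta_rot":[0,0,0],"gripper":0.7},{"delta_pos":[0,0,0.003],"delta_rot":[0,0,0],"gripper":0.7},{"delta_pos":[0,0,0],"delta_rot":[0,0,0],"gripper":0.7}]' 80
python3 - <<'E'
from w import *
im=cams.get_image("wrist");C=cloud(im);f=im["frame"].astype(int)
g=(np.abs(f[...,0]-f[...,2])<15)&(C[...,0]<.50)&(C[...,2]<.10)&(C[...,2]>.003)&(C[...,0]>.46)
v,u=np.where(g)
for s in (u<256,u>=256):
    vv,uu=v[s],u[s];o=vv.argsort()[:12];print([(int(uu[i]),int(vv[i]),C[vv[i],uu[i]].round(3).tolist()) for i in o[::3]])
E
```

```text
197 252 [ 0.4759 -0.3523  0.0242]
195 256 [ 0.4764 -0.3528  0.0269]
192 265 [ 0.4767 -0.3528  0.0339]
188 280 [ 0.4757 -0.3518  0.0469]
322 252 [ 0.4812 -0.2979  0.0245]
325 258 [ 0.4813 -0.2975  0.0297]
330 268 [ 0.4815 -0.297   0.0376]
time_s: 7.2
tool_pos: [0.4896, -0.3255, -0.0253]
tcp_rot: [-0.001, 0.048, 0.999, 0.0]
contact_force: [0.1, -0.1, 0.4]
finger_gap: 0.301
grip_force: 0.0
[(218, 245, [0.477, -0.344, 0.009]), (221, 245, [0.477, -0.343, 0.009]), (224, 245, [0.477, -0.341, 0.009]), (227, 245, [0.477, -0.34, 0.008])]
[(290, 245, [0.48, -0.311, 0.009]), (293, 245, [0.481, -0.31, 0.008]), (296, 245, [0.481, -0.309, 0.008]), (299, 245, [0.481, -0.307, 0.008])]
```

```bash
python3 -m jog '[{"delta_pos":[0,0,0.002],"delta_rot":[0,0,0],"gripper":0.75},{"delta_pos":[0,0,0],"delta_rot":[0,0,0],"gripper":1},{"delta_pos":[0,0,0],"delta_rot":[0,0,0],"gripper":1},{"delta_pos":[0,0,0],"delta_rot":[0,0,0],"gripper":1},{"delta_pos":[0,0,0],"delta_rot":[0,0,0],"gripper":1},{"delta_pos":[0,0,0],"delta_rot":[0,0,0],"gripper":1}]' 90
```

```text
time_s: 7.85
tool_pos: [0.4903, -0.3259, -0.0265]
tcp_rot: [0.0, 0.048, 0.999, -0.0]
contact_force: [0.4, 0.4, 0.3]
finger_gap: 0.163
grip_force: 89.8
```

```bash
python3 -m jog '[{"delta_pos":[0,0,-0.02],"delta_rot":[0,0,0],"gripper":1},{"delta_pos":[0,0,-0.04],"delta_rot":[0,0,0],"gripper":1},{"delta_pos":[0,0,-0.04],"delta_rot":[0,0,0],"gripper":1},{"delta_pos":[0,0,-0.02],"delta_rot":[0,0,0],"gripper":1}]' 90
python3 - <<'E'
from w import *
for c in ["top","scene"]:
    im=cams.get_image(c);C=cloud(im)
    for r in masks_of(c,"cover")[:1]:
        P=C[r["region"]];P=P[(abs(P[:,2]-.044)<.006)];print(c,r["conf"],len(P),np.median(P,0))
        (cx,cy),sz,a=cv2.minAreaRect(np.float32(P[:,:2]*1000));print((cx,cy),sz,a)
    f=im["frame"].astype(int);y=(f[...,2]>150)&(f[...,1]>130)&(f[...,0]<90);Y=C[y];Y=Y[(abs(Y[:,2]-.044)<.01)];print("yellow",len(Y),Y.mean(0),np.ptp(Y,0))
    r=spot_point(c,"blade_tip")
    for q in r[:3]:print("tip",q["conf"],c2w(im,q["position"]))
print(status.sense()["tool_pos"],status.sense()["grip_force"])
E
```

```text
time_s: 8.25
tool_pos: [0.4915, -0.3267, 0.0967]
tcp_rot: [0.002, 0.048, 0.999, -0.001]
contact_force: [0.8, 0.4, -2.1]
finger_gap: 0.165
grip_force: 89.7
top 0.57 3647 [0.6128 0.0969 0.046 ]
(615.7669677734375, 97.09771728515625) (142.70770263671875, 209.57264709472656) 1.4123034477233887
yellow 71 [0.5517 0.0954 0.0465] [0.0103 0.046  0.0111]
tip 0.95 [ 0.6002 -0.3331  0.1338]
tip 0.76 [ 0.458  -0.0786  0.0098]
tip 0.73 [ 0.2746 -0.199   0.0089]
scene 0.87 4300 [0.6167 0.0873 0.0442]
(613.2066650390625, 96.0465087890625) (139.21713256835938, 210.77919006347656) 1.025961995124817
yellow 74 [0.5512 0.0934 0.0448] [0.0115 0.0494 0.0066]
tip 0.82 [ 0.45   -0.0812  0.0089]
tip 0.76 [ 0.5981 -0.3408  0.1315]
tip 0.74 [ 0.2729 -0.1965  0.011 ]
[ 0.4887 -0.3249  0.0915] 89.67112898826599
```

```bash
python3 -c "
from h import *
plan([0.405,0.092,0.06],181)"
```

```text
rot [ 0.11 -0.18 -6.53] then mm [ 76.5 418.3  31.5] | t 8.55 pos [ 0.4887 -0.3249  0.0915]
```

```bash
python3 -m jog '[{"delta_pos":[0,0,0],"delta_rot":[0,0,-6.5],"gripper":1},{"delta_pos":[0.008,0.025,0],"delta_rot":[0,0,0],"gripper":1},{"delta_pos":[0.008,0.04,0],"delta_rot":[0,0,0],"gripper":1},{"delta_pos":[0.008,0.04,0],"delta_rot":[0,0,0],"gripper":1},{"delta_pos":[0.008,0.04,0],"delta_rot":[0,0,0],"gripper":1},{"delta_pos":[0.008,0.04,0],"delta_rot":[0,0,0],"gripper":1},{"delta_pos":[0.008,0.04,0],"delta_rot":[0,0,0],"gripper":1},{"delta_pos":[0.008,0.04,0],"delta_rot":[0,0,0],"gripper":1},{"delta_pos":[0.008,0.04,0],"delta_rot":[0,0,0],"gripper":1},{"delta_pos":[0.008,0.04,0],"delta_rot":[0,0,0],"gripper":1},{"delta_pos":[0.008,0.04,0],"delta_rot":[0,0,0],"gripper":1},{"delta_pos":[0.005,0.033,0],"delta_rot":[0,0,0],"gripper":1}]' 90
python3 -m jog '[{"delta_pos":[0,0,0.03],"delta_rot":[0,0,0],"gripper":1},{"delta_pos":[0,0,0],"delta_rot":[0,0,0],"gripper":1},{"delta_pos":[0,0,0],"delta_rot":[0,0,0],"gripper":1}]' 90
python3 - <<'E'
from w import *
for c in ["scene","top"]:
    im=look(None,["blade_tip","cover_edge"],c)
im=cams.get_image("wrist");im2=cams.get_image("scene")
cv2.imwrite("pics/d.png",cv2.resize(im2["frame"][150:280,160:360],(800,520),interpolation=cv2.INTER_CUBIC))
plan([0.405,0.092,-0.003],181)
E
```

```text
time_s: 9.75
tool_pos: [0.3955, 0.0921, 0.0919]
tcp_rot: [-0.002, -0.009, 1.0, -0.0]
contact_force: [0.2, -1.1, -1.0]
finger_gap: 0.163
grip_force: 89.6
time_s: 10.05
tool_pos: [0.396, 0.0901, 0.0623]
tcp_rot: [-0.002, -0.009, 1.0, -0.001]
contact_force: [0.6, 0.2, -1.7]
finger_gap: 0.162
grip_force: 89.7
blade_tip 0.91 [ 0.272  -0.1955  0.0088] [126. 211.]
blade_tip 0.48 [0.5047 0.0905 0.0975] [270. 178.]
cover_edge 0.84 [0.5431 0.091  0.0409] [280. 200.]
cover_edge 0.69 [0.4157 0.0896 0.0844] [243. 161.]
blade_tip 0.83 [ 0.2729 -0.1957  0.0074] [340. 280.]
blade_tip 0.82 [ 0.4549 -0.079   0.0089] [297. 212.]
cover_edge 0.94 [0.542  0.0905 0.045 ] [236. 177.]
rot [ 0.01  0.05 -0.08] then mm [-6.5  1.5 66.9] | t 10.45 pos [0.3985 0.0904 0.0639]
```

View pics/d.png

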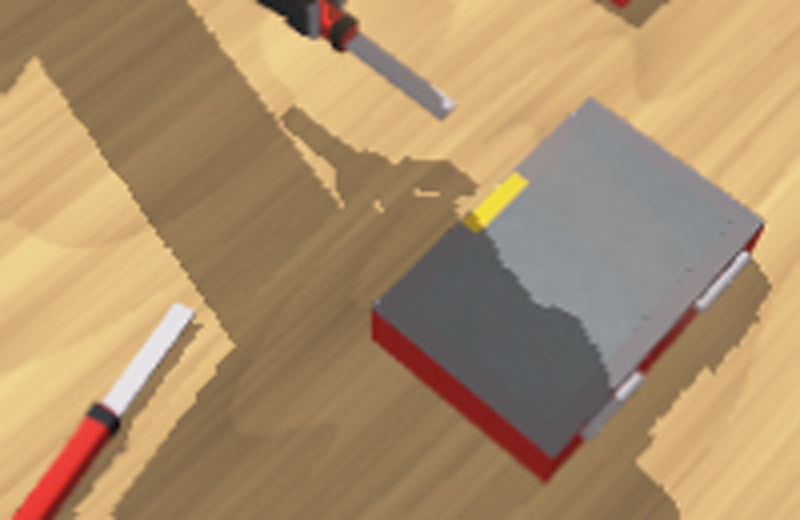

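Blade level at crop (350–450, 40–105), tip facing the yellow strip at (500,200); alignment is good. Descend and insert.

```bash
python3 -m jog '[{"delta_pos":[0,0.001,0.03],"delta_rot":[0,0,0],"gripper":1},{"delta_pos":[0,0,0.03],"delta_rot":[0,0,0],"gripper":1},{"delta_pos":[0,0,0.006],"delta_rot":[0,0,0],"gripper":1},{"delta_pos":[0,0,0],"delta_rot":[0,0,0],"gripper":1},{"delta_pos":[0,0,0],"delta_rot":[0,0,0],"gripper":1}]' 90
python3 - <<'E'
from w import *
look(None,["blade_tip"],"scene");look(None,["blade_tip"],"top")
print(status.sense()["tool_pos"])
E
python3 -m jog '[{"delta_pos":[-0.015,0,0],"delta_rot":[0,0,0],"gripper":1},{"delta_pos":[-0.01,0,0],"delta_rot":[0,0,0],"gripper":1},{"delta_pos":[-0.01,0,0],"delta_rot":[0,0,0],"gripper":1},{"delta_pos":[-0.01,0,0],"delta_rot":[0,0,0],"gripper":1},{"delta_pos":[0,0,0],"delta_rot":[0,0,0],"gripper":1}]' 90
```

```text
time_s: 10.95
tool_pos: [0.3989, 0.0918, -0.0017]
tcp_rot: [0.001, -0.008, 1.0, 0.0]
contact_force: [0.1, -0.1, -1.2]
finger_gap: 0.161
grip_force: 89.7
blade_tip 0.74 [ 0.2733 -0.1995  0.0083] [125. 213.]
blade_tip 0.69 [0.5063 0.0945 0.0341] [270. 192.]
blade_tip 0.58 [ 0.4512 -0.0823  0.0077] [205. 227.]
blade_tip 0.92 [ 0.456  -0.0782  0.0057] [297. 212.]
blade_tip 0.61 [ 0.2713 -0.1984  0.0072] [341. 281.]
blade_tip 0.45 [0.5093 0.0956 0.0366] [234. 190.]
[ 0.3992  0.0919 -0.0016]
time_s: 11.65
tool_pos: [0.4455, 0.0927, -0.0023]
tcp_rot: [0.001, -0.008, 1.0, 0.0]
contact_force: [-0.0, 0.7, -0.2]
finger_gap: 0.159
grip_force: 89.7
```

```bash
python3 -m jog '[{"delta_pos":[-0.01,0,0],"delta_rot":[0,0,0],"gripper":1},{"delta_pos":[-0.01,0,0],"delta_rot":[0,0,0],"gripper":1},{"delta_pos":[0,0,-0.005],"delta_rot":[0,0,0],"gripper":1},{"delta_pos":[-0.001,0,-0.0095],"delta_rot":[0,0,0],"gripper":1},{"delta_pos":[-0.001,0,-0.0095],"delta_rot":[0,0,0],"gripper":1},{"delta_pos":[0,0,0],"delta_rot":[0,0,0],"gripper":1}]' 90
python3 - <<'E'
from w import *
look("e","",'scene');look(None,["cover_edge"],"top");look(None,["cover_edge"],"scene");print(status.sense()["tool_pos"],status.sense()["contact_force"])
E
```

```text
time_s: 12.25
tool_pos: [0.466, 0.093, 0.023]
tcp_rot: [0.001, -0.009, 1.0, 0.0]
contact_force: [-0.1, -0.2, -1.6]
finger_gap: 0.163
grip_force: 89.6
cover_edge 0.72 [0.5472 0.092  0.0646] [282. 195.]
[0.4645 0.0927 0.0212] [-0.5271  0.79   -1.3275]
```

```bash
python3 -m jog '[{"delta_pos":[-0.0025,0,-0.0092],"delta_rot":[0,0,0],"gripper":1},{"delta_pos":[-0.0025,0,-0.0092],"delta_rot":[0,0,0],"gripper":1},{"delta_pos":[-0.004,0,-0.0086],"delta_rot":[0,0,0],"gripper":1},{"delta_pos":[-0.004,0,-0.0086],"delta_rot":[0,0,0],"gripper":1},{"delta_pos":[-0.0055,0,-0.0078],"delta_rot":[0,0,0],"gripper":1},{"delta_pos":[-0.0055,0,-0.0078],"delta_rot":[0,0,0],"gripper":1},{"delta_pos":[-0.0067,0,-0.0067],"delta_rot":[0,0,0],"gripper":1},{"delta_pos":[-0.0067,0,-0.0067],"delta_rot":[0,0,0],"gripper":1},{"delta_pos":[-0.0078,0,-0.0055],"delta_rot":[0,0,0],"gripper":1},{"delta_pos":[-0.0078,0,-0.0055],"delta_rot":[0,0,0],"gripper":1},{"delta_pos":[0,0,0],"delta_rot":[0,0,0],"gripper":1}]' 90
python3 - <<'E'
from w import *
a=look(None,["cover_edge"],"top")["frame"];b=look(None,["cover_edge","blade_tip"],"scene")["frame"]
cv2.imwrite("pics/f.png",np.hstack([cv2.resize(a[90:240,170:370],(400,300)),cv2.resize(b[120:270,180:380],(400,300))]))
print(status.sense()["tool_pos"],status.sense()["contact_force"])
E
```

```text
time_s: 13.6
tool_pos: [0.5205, 0.0939, 0.0979]
tcp_rot: [0.002, -0.008, 1.0, 0.0]
contact_force: [-0.8, -0.7, -0.5]
finger_gap: 0.16
grip_force: 89.6
cover_edge 0.82 [0.6154 0.0953 0.1631] [310. 189.]
blade_tip 0.79 [ 0.4509 -0.0844  0.0071] [204. 228.]
blade_tip 0.66 [0.6312 0.0945 0.132 ] [314. 201.]
blade_tip 0.6 [ 0.2716 -0.1975  0.0098] [125. 211.]
[0.5173 0.0936 0.0966] [-0.0992 -1.0706 -0.7123]
```

View pics/f.png

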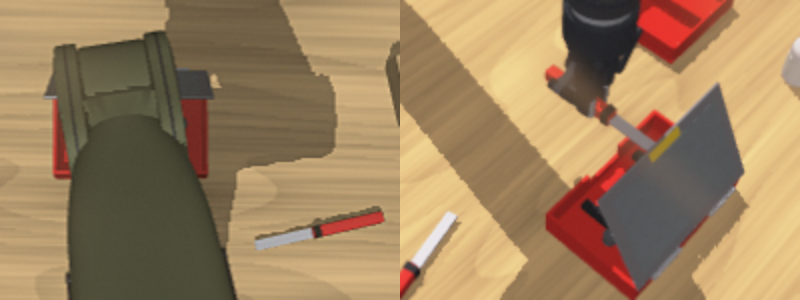

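```bash
python3 -m jog '[{"delta_pos":[-0.0086,0,-0.004],"delta_rot":[0,0,0],"gripper":1},{"delta_pos":[-0.0086,0,-0.004],"delta_rot":[0,0,0],"gripper":1},{"delta_pos":[-0.0092,0,-0.0025],"delta_rot":[0,0,0],"gripper":1},{"delta_pos":[-0.0092,0,-0.0025],"delta_rot":[0,0,0],"gripper":1},{"delta_pos":[-0.0094,0,-0.001],"delta_rot":[0,0,0],"gripper":1},{"delta_pos":[-0.0094,0,-0.001],"delta_rot":[0,0,0],"gripper":1},{"delta_pos":[-0.0094,0,0.001],"delta_rot":[0,0,0],"gripper":1},{"delta_pos":[-0.0094,0,0.001],"delta_rot":[0,0,0],"gripper":1},{"delta_pos":[-0.0092,0,0],"delta_rot":[0,0,0],"gripper":1},{"delta_pos":[0,0,0],"delta_rot":[0,0,0],"gripper":1},{"delta_pos":[0,0,0],"delta_rot":[0,0,0],"gripper":1}]' 90
python3 - <<'E'
from w import *
look(None,["cover_edge"],"top")["frame"];look(None,["cover_edge","blade_tip"],"scene")
print(status.sense()["tool_pos"],status.sense()["contact_force"])
E
```

```text
time_s: 14.95
tool_pos: [0.6003, 0.0951, 0.1098]
tcp_rot: [-0.0, -0.008, 1.0, -0.0]
contact_force: [0.5, 0.1, -0.2]
finger_gap: 0.162
grip_force: 89.6
blade_tip 0.88 [ 0.2721 -0.1998  0.0097] [124. 212.]
blade_tip 0.78 [ 0.447  -0.0808  0.0113] [204. 225.]
blade_tip 0.66 [0.7118 0.095  0.1475] [345. 220.]
[0.6    0.0951 0.1101] [ 0.3667  0.5434 -1.496 ]
```

```bash
python3 -m jog '[{"delta_pos":[0.03,0,0],"delta_rot":[0,0,0],"gripper":1},{"delta_pos":[0.045,0,0],"delta_rot":[0,0,0],"gripper":1},{"delta_pos":[0.045,0,0],"delta_rot":[0,0,0],"gripper":1},{"delta_pos":[0.045,0,0],"delta_rot":[0,0,0],"gripper":1},{"delta_pos":[0.045,0,0],"delta_rot":[0,0,0],"gripper":1},{"delta_pos":[0.03,0,0.02],"delta_rot":[0,0,0],"gripper":1},{"delta_pos":[0,0,0.04],"delta_rot":[0,0,0],"gripper":1},{"delta_pos":[0,0,0.04],"delta_rot":[0,0,0],"gripper":1},{"delta_pos":[0,0,0.02],"delta_rot":[0,0,0],"gripper":1},{"delta_pos":[0,0,0.008],"delta_rot":[0,0,0],"gripper":1},{"delta_pos":[0,0,0],"delta_rot":[0,0,0],"gripper":1}]' 90
python3 - <<'E'
from w import *
a=cams.get_image("top")["frame"];b=cams.get_image("scene")["frame"]
cv2.imwrite("pics/g.png",np.hstack([cv2.resize(a[70:270,150:400],(400,320)),cv2.resize(b[120:320,180:430],(400,320))]))
print(status.sense()["tool_pos"],status.sense()["contact_force"])
E
```

```text
time_s: 16.3
tool_pos: [0.3597, 0.0908, -0.0184]
tcp_rot: [-0.001, -0.009, 1.0, -0.0]
contact_force: [-0.3, -1.1, -0.3]
finger_gap: 0.159
grip_force: 89.6
[ 0.3614  0.0913 -0.0172] [ 0.2141  0.3205 -1.0107]
```

View pics/g.png

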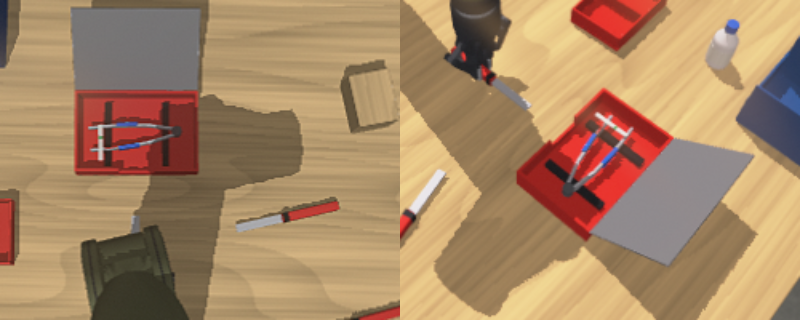

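Cover fully open (left crop, grey panel at (135,50)). Tweezers lie on the rests with pivot at (175,130) and tips at (95,140). Now lay the blade down and go above the tweezers.

```bash
python3 -m jog '[{"delta_pos":[0,0,0.005],"delta_rot":[0,0,0],"gripper":1},{"delta_pos":[0,0,0.003],"delta_rot":[0,0,0],"gripper":1},{"delta_pos":[0,0,0],"delta_rot":[0,0,0],"gripper":1},{"delta_pos":[0,0,0],"delta_rot":[0,0,0],"gripper":0.6},{"delta_pos":[0,0,0],"delta_rot":[0,0,0],"gripper":0.6},{"delta_pos":[0,0,0],"delta_rot":[0,0,0],"gripper":0.6},{"delta_pos":[0,0,-0.02],"delta_rot":[0,0,0],"gripper":0.6},{"delta_pos":[0,0,-0.04],"delta_rot":[0,0,0],"gripper":0.4},{"delta_pos":[0,0,-0.045],"delta_rot":[0,0,0],"gripper":0.2},{"delta_pos":[0,0,-0.045],"delta_rot":[0,0,0],"gripper":0.2}]' 40
python3 - <<'E'
from w import *
for c in ["top","scene"]: look(None,["tweezers_grip","tweezers","blade_grip","case"],c)
plan([0.55,0.095,0.19],181)
E
```

```text
time_s: 17.4
tool_pos: [0.3598, 0.0908, 0.1256]
tcp_rot: [-0.0, -0.008, 1.0, -0.0]
contact_force: [1.9, -0.2, 0.7]
finger_gap: 0.798
grip_force: 0.0
tweezers_grip 0.59 [0.6052 0.1105 0.0298] [230. 155.]
tweezers 0.73 [0.6107 0.0957 0.0179] [235. 154.]
blade_grip 0.94 [ 0.482  -0.1893  0.0121] [337. 203.]
blade_grip 0.71 [ 0.3089 -0.307   0.0108] [381. 268.]
case 0.93 [0.6111 0.0954 0.0028] [235. 155.]
tweezers_grip 0.68 [0.6038 0.1105 0.0234] [303. 213.]
tweezers 0.85 [0.6103 0.0999 0.0181] [302. 218.]
blade_grip 0.86 [ 0.4795 -0.1862  0.0075] [180. 263.]
blade_grip 0.67 [ 0.3033 -0.3029  0.0065] [ 98. 247.]
blade_grip 0.64 [0.3594 0.0936 0.0118] [230. 165.]
case 0.68 [ 0.6135  0.0965 -0.0018] [301. 224.]
rot [-0.04 -0.18 -0.03] then mm [-190.9    1.   -67.3] | t 17.9 pos [0.3592 0.0907 0.1227]
```

```bash
python3 -m jog '[{"delta_pos":[0,0,-0.01],"delta_rot":[0,0,8.5],"gripper":0.3},{"delta_pos":[0,0,-0.01],"delta_rot":[0,0,8.5],"gripper":0.3},{"delta_pos":[0,0,-0.01],"delta_rot":[0,0,8.5],"gripper":0.3},{"delta_pos":[0,0,-0.01],"delta_rot":[0,0,8.5],"gripper":0.3},{"delta_pos":[0,0,0],"delta_rot":[0,0,8.5],"gripper":0.3},{"delta_pos":[0,0,0],"delta_rot":[0,0,8.5],"gripper":0.3},{"delta_pos":[0,0,0],"delta_rot":[0,0,8.5],"gripper":0.3},{"delta_pos":[0,0,0],"delta_rot":[0,0,8.5],"gripper":0.3},{"delta_pos":[0,0,0],"delta_rot":[0,0,8.5],"gripper":0.3},{"delta_pos":[0,0,0],"delta_rot":[0,0,8.5],"gripper":0.3}]'
python3 -c "
from h import *
plan([0.606,0.111,0.16],95.5)"
```

```text
time_s: 18.9
tool_pos: [0.3598, 0.0909, 0.1631]
tcp_rot: [-0.001, 0.672, 0.741, -0.001]
contact_force: [-0.0, 0.2, 0.8]
finger_gap: 0.702
grip_force: 0.0
rot [-0.12  0.02  0.12] then mm [ -3.5 247.    3.1] | t 18.9 pos [0.3598 0.0909 0.1631]
```

```bash
python3 -m jog '[{"delta_pos":[0,0.037,0],"delta_rot":[0,0,0],"gripper":0.3},{"delta_pos":[0,0.042,0],"delta_rot":[0,0,0],"gripper":0.3},{"delta_pos":[0,0.042,0],"delta_rot":[0,0,0],"gripper":0.3},{"delta_pos":[-0.0035,0.042,0],"delta_rot":[0,0,0],"gripper":0.3},{"delta_pos":[0,0.042,0],"delta_rot":[0,0,0],"gripper":0.3},{"delta_pos":[0,0.042,0],"delta_rot":[0,0,0],"gripper":0.3},{"delta_pos":[0,0,0],"delta_rot":[0,0,0],"gripper":0.3},{"delta_pos":[0,0,0],"delta_rot":[0,0,0],"gripper":0.3}]'
python3 - <<'E'
from w import *
im=look("w4",["tweezers_grip","tweezers"]);C=cloud(im);f=im["frame"].astype(int)
blue=(f[...,0]>120)&(f[...,0]-f[...,2]>70)&(C[...,2]<.06)
n,l,st,ce=cv2.connectedComponentsWithStats(blue.astype(np.uint8))
for i in range(1,n):
    if st[i,4]>40:
        m=l==i;P=C[m];P=P[(P[:,2]>.01)];u=np.linalg.svd(P[:,:2]-P[:,:2].mean(0),full_matrices=False)[2][0];print(st[i],P.mean(0),np.ptp(P,0),np.percentile(P[:,2],[10,90]),"az",np.degrees(np.arctan2(u[1],u[0])))
s=status.sense();print(s["tool_pos"],s["time_s"])
E
```

```text
time_s: 19.7
tool_pos: [0.6061, 0.1131, 0.1618]
tcp_rot: [-0.001, 0.669, 0.743, -0.001]
contact_force: [-0.9, -0.3, 0.4]
finger_gap: 0.7
grip_force: 0.0
[237 161   9  37 217] [0.5889 0.1068 0.0329] [0.0103 0.0345 0.0041] [0.0321 0.0338] az -79.3209738120655
[277 161  10  37 233] [0.6265 0.1109 0.0328] [0.007  0.0353 0.0041] [0.0318 0.0338] az -87.9937443779308
[0.6047 0.113  0.1636] 19.85
```

View pics/w4.png

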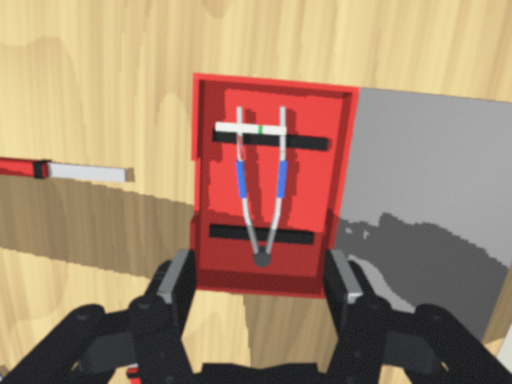

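The pads at (241,180) and (281,180) sit at z ≈ 0.033, which matches the stated size and height. Grip centre is (0.607, 0.109), axis 96°. Descend.

```bash
python3 -c "
from h import *
plan([0.607,0.1095,-0.022],96.2)"
python3 -m jog '[{"delta_pos":[-0.003,0.002,0.03],"delta_rot":[0,0,-0.7],"gripper":0.3},{"delta_pos":[0,0,0.04],"delta_rot":[0,0,0],"gripper":0.3},{"delta_pos":[0,0,0.03],"delta_rot":[0,0,0],"gripper":0.3},{"delta_pos":[0,0,0.02],"delta_rot":[0,0,0],"gripper":0.3},{"delta_pos":[0,0,0],"delta_rot":[0,0,0],"gripper":0.3},{"delta_pos":[0,0,0],"delta_rot":[0,0,0],"gripper":0.3}]'
python3 - <<'E'
from w import *
im=look(None,["tweezers_grip"]);C=cloud(im);f=im["frame"].astype(int)
blue=(f[...,0]>110)&(f[...,0]-f[...,2]>60)&(C[...,2]<.06)
n,l,st,ce=cv2.connectedComponentsWithStats(blue.astype(np.uint8))
for i in range(1,n):
    if st[i,4]>40:
        m=l==i;P=C[m];P=P[(P[:,2]>.01)];print(st[i],P.mean(0),np.ptp(P,0))
look(None,["tweezers_grip"],"scene")
plan([0.607,0.1095,-0.022],96.2)
E
```

```text
rot [-0.12  0.01 -0.22] then mm [ -3.8   1.9 185.6] | t 19.85 pos [0.6047 0.113  0.1636]
time_s: 20.45
tool_pos: [0.608, 0.1104, 0.0448]
tcp_rot: [-0.0, 0.665, 0.747, -0.0]
contact_force: [0.3, -0.3, -0.1]
finger_gap: 0.702
grip_force: 0.0
[220 199  16  56 562] [0.5891 0.1072 0.0328] [0.0117 0.0351 0.0051]
[284 200  16  55 577] [0.6266 0.1118 0.0329] [0.0071 0.0352 0.0047]
tweezers_grip 0.62 [0.6057 0.1096 0.0223] [303. 214.]
rot [ 0.19 -0.01  0.48] then mm [-0.9 -3.2 68. ] | t 20.65 pos [0.6101 0.1107 0.046 ]
```

```bash
python3 -m jog '[{"delta_pos":[-0.001,-0.0015,0.02],"delta_rot":[0,0,0],"gripper":0.3},{"delta_pos":[0,0,0.02],"delta_rot":[0,0,0],"gripper":0.3},{"delta_pos":[0,0,0.015],"delta_rot":[0,0,0],"gripper":0.3},{"delta_pos":[0,0,0.01],"delta_rot":[0,0,0],"gripper":0.3},{"delta_pos":[0,0,0],"delta_rot":[0,0,0],"gripper":0.3},{"delta_pos":[0,0,0],"delta_rot":[0,0,0],"gripper":0.3}]'
python3 - <<'E'
from w import *
im=cams.get_image("wrist");cv2.imwrite("pics/w5.png",im["frame"]);C=cloud(im);f=im["frame"].astype(int)
g=(np.abs(f[...,0]-f[...,2])<15)&(C[...,2]<.10)&(C[...,2]>.003)&(C[...,1]<.13)
v,u=np.where(g)
for s in ((u<225)&(u>120),(u>=295)&(u<400)):
    vv,uu=v[s],u[s];o=vv.argsort()[:16];print([(int(uu[i]),int(vv[i]),C[vv[i],uu[i]].round(3).tolist()) for i in o[::4]])
s=status.sense();print(s["tool_pos"],s["contact_force"])
E
```

```text
time_s: 21.25
tool_pos: [0.608, 0.1094, -0.0203]
tcp_rot: [0.0, 0.665, 0.747, 0.0]
contact_force: [0.1, 0.4, 0.5]
finger_gap: 0.701
grip_force: 0.0
[(217, 227, [0.587, 0.13, 0.021]), (217, 231, [0.588, 0.129, 0.023]), (217, 233, [0.588, 0.128, 0.024]), (216, 235, [0.588, 0.128, 0.026])]
[(300, 235, [0.623, 0.13, 0.021]), (300, 239, [0.623, 0.129, 0.022]), (300, 241, [0.623, 0.128, 0.023]), (301, 242, [0.623, 0.129, 0.027])]
[ 0.6084  0.1095 -0.02  ] [ 0.5605 -0.1711 -0.948 ]
```

View pics/w5.png

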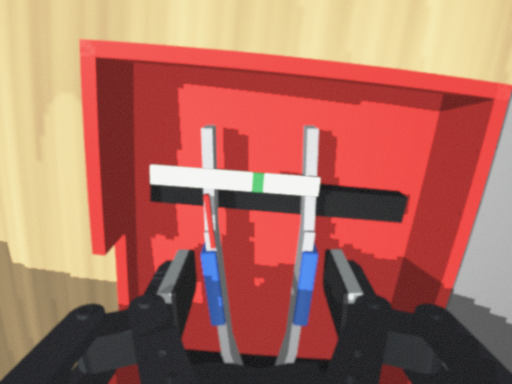

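Fingers straddle the blue pads at (212,285) and (307,285). The pointer is at (210,220) and the green band at (258,182). Close by position.

```bash
python3 -m jog '[{"delta_pos":[0,0,0],"delta_rot":[0,0,0],"gripper":0.45},{"delta_pos":[0,0,0],"delta_rot":[0,0,0],"gripper":0.5},{"delta_pos":[0,0,0],"delta_rot":[0,0,0],"gripper":0.54},{"delta_pos":[0,0,0],"delta_rot":[0,0,0],"gripper":0.56},{"delta_pos":[0,0,0],"delta_rot":[0,0,0],"gripper":0.56},{"delta_pos":[0,0,0],"delta_rot":[0,0,0],"gripper":0.56}]' 40
cat > pt.py <<'E'
from w import *
def gauge(save=None):
    im=cams.get_image("wrist");f=im["frame"].astype(int);C=cloud(im);h=im["frame"]
    w=slice(120,320)
    hsv=cv2.cvtColor(h,cv2.COLOR_BGR2HSV).astype(int)
    g=(hsv[...,0]>45)&(hsv[...,0]<80)&(hsv[...,1]>120)
    n,l,st,ce=cv2.connectedComponentsWithStats(g.astype(np.uint8))
    for i in np.argsort(-st[:,4]):
        if i and st[i,4]>15: print("green",st[i],ce[i].round(1),np.median(C[l==i],0))
    if save: cv2.imwrite(f"pics/{save}.png",h)
    s=status.sense();print("gap",round(s["finger_gap"],3),"F",round(s["grip_force"],2),s["tool_pos"],"t",s["time_s"]);return im
E
python3 -c "
from pt import *
gauge('g1')"
```

```text
time_s: 21.9
tool_pos: [0.6089, 0.1097, -0.0193]
tcp_rot: [0.001, 0.665, 0.747, 0.001]
contact_force: [0.4, 1.1, 6.7]
finger_gap: 0.44
grip_force: 6.7
green [239 175   9  19 159] [242.7 183.8] [0.5974 0.1538 0.0336]
gap 0.441 F 6.69 [ 0.609   0.1098 -0.0192] t 21.95
```

```bash
python3 -m jog '[{"delta_pos":[0,0,-0.005],"delta_rot":[0,0,0],"gripper":0.56},{"delta_pos":[0,0,-0.005],"delta_rot":[0,0,0],"gripper":0.56},{"delta_pos":[0,0,0],"delta_rot":[0,0,0],"gripper":0.56}]' 40
cat > bl.py <<'E'
from pt import *
im=gauge("g2");C=cloud(im);f=im["frame"].astype(int)
blue=(f[...,0]>110)&(f[...,0]-f[...,2]>60)
n,l,st,ce=cv2.connectedComponentsWithStats(blue.astype(np.uint8));Q=[]
for i in range(1,n):
    if 150<st[i,4]<4000:
        P=C[l==i];P=P[abs(P[:,2]-np.median(P[:,2]))<.006];m=P.mean(0);e=np.ptp(P,0);k=np.linalg.svd(P-m,full_matrices=False)[2][0];k*=np.sign(k[1]);print(st[i],m,e,"dir",k);Q.append((m,k))
if len(Q)==2:
    d=Q[1][0]-Q[0][0];a=Q[0][1]+Q[1][1];a/=np.linalg.norm(a);print("pad sep mm",1000*np.linalg.norm(d-a*(d@a)),"angle",np.degrees(np.arccos(Q[0][1]@Q[1][1])))
E
python3 bl.py
```

```text
time_s: 22.25
tool_pos: [0.6079, 0.1094, -0.0102]
tcp_rot: [0.0, 0.665, 0.747, 0.0]
contact_force: [-0.2, -0.5, -0.4]
finger_gap: 0.442
grip_force: 4.9
green [239 174   8  21 167] [242.5 183.9] [0.5964 0.1531 0.0429]
gap 0.443 F 4.95 [ 0.6077  0.1093 -0.0106] t 22.3
[ 212  244   20   79 1101] [0.5922 0.1086 0.0417] [0.0108 0.0361 0.0081] dir [-0.1486  0.9889 -0.0017]
[ 286  247   21   77 1110] [0.6228 0.1117 0.0416] [0.0088 0.0375 0.0068] dir [-0.0691  0.9976  0.0078]
pad sep mm 30.73873707272566 angle 4.6120491662466785
```

```bash
python3 -m jog '[{"delta_pos":[0,0,-0.008],"delta_rot":[0,0,0],"gripper":0.57},{"delta_pos":[0,0,-0.015],"delta_rot":[0,0,0],"gripper":0.58},{"delta_pos":[0,0,-0.02],"delta_rot":[0,0,0],"gripper":0.58},{"delta_pos":[0,0,-0.025],"delta_rot":[0,0,0],"gripper":0.59},{"delta_pos":[0,0,-0.025],"delta_rot":[0,0,0],"gripper":0.59},{"delta_pos":[0,0,-0.025],"delta_rot":[0,0,0],"gripper":0.6},{"delta_pos":[0,0,-0.02],"delta_rot":[0,0,0],"gripper":0.6},{"delta_pos":[0,0,-0.015],"delta_rot":[0,0,0],"gripper":0.6},{"delta_pos":[0,0,-0.007],"delta_rot":[0,0,0],"gripper":0.61},{"delta_pos":[0,0,0],"delta_rot":[0,0,0],"gripper":0.61},{"delta_pos":[0,0,0],"delta_rot":[0,0,0],"gripper":0.61}]' 40
cat >> bl.py <<'E'
# pointer vs band: unroll a strip along the bar, print colour row
g=np.array(Q[0][0]);
hsv=cv2.cvtColor(im["frame"],cv2.COLOR_BGR2HSV).astype(int)
G=(hsv[...,0]>45)&(hsv[...,0]<80)&(hsv[...,1]>120);n,l,st,ce=cv2.connectedComponentsWithStats(G.astype(np.uint8));i=1+st[1:,4].argmax();gx,gy,gw,gh,_=st[i]
zt=np.median(C[l==i][:,2]);print("band z",zt)
for v in range(gy-8,gy+gh+16,3):
    r=[int(u) for u in range(gx-45,gx+gw+45) if (hsv[v,u,0]<8 or hsv[v,u,0]>172) and hsv[v,u,1]>130 and C[v,u,2]>zt-.012]
    gg=np.where(G[v])[0];print(v,"red",(r[0],r[-1],len(r)) if r else None,"green",(gg.min(),gg.max()) if len(gg) else None)
E
python3 bl.py
```

```text
time_s: 23.4
tool_pos: [0.6069, 0.1092, 0.1483]
tcp_rot: [-0.0, 0.665, 0.747, -0.0]
contact_force: [-0.1, -0.1, -1.0]
finger_gap: 0.39
grip_force: 6.4
green [231 177   9  17 140] [234.7 185. ] [0.5926 0.1524 0.201 ]
gap 0.389 F 6.38 [0.6066 0.1091 0.1479] t 23.45
[ 218  239   18   84 1086] [0.5933 0.1086 0.1998] [0.01   0.0359 0.0076] dir [-0.1299  0.9915 -0.003 ]
[ 283  246   19   77 1089] [0.62   0.1114 0.1997] [0.0087 0.0367 0.0073] dir [-0.0901  0.9959 -0.0013]
pad sep mm 26.90284079016763 angle 2.2910797925186546
band z 0.20097920374418582
169 red None green None
172 red None green None
175 red None green None
178 red None green (np.int64(231), np.int64(238))
181 red None green (np.int64(231), np.int64(238))
184 red None green (np.int64(231), np.int64(238))
187 red None green (np.int64(231), np.int64(238))
190 red None green (np.int64(231), np.int64(239))
193 red None green (np.int64(232), np.int64(238))
196 red (228, 231, 4) green None
199 red (228, 231, 4) green None
202 red (229, 231, 3) green None
205 red (229, 231, 3) green None
208 red (229, 231, 3) green None
```

```bash
python3 -m jog '[{"delta_pos":[0,0,0],"delta_rot":[0,0,0],"gripper":0.62},{"delta_pos":[0,0,0],"delta_rot":[0,0,0],"gripper":0.635},{"delta_pos":[0,0,0],"delta_rot":[0,0,0],"gripper":0.635},{"delta_pos":[0,0,0],"delta_rot":[0,0,0],"gripper":0.635},{"delta_pos":[0,0,0],"delta_rot":[0,0,0],"gripper":0.635}]' 40
sed -i 's/,3):$/,5):/' bl.py; python3 bl.py
python3 -c "
import cv2;a=cv2.imread('pics/g2.png');cv2.imwrite('pics/g3.png',cv2.resize(a[130:290,150:350],(750,600),interpolation=cv2.INTER_CUBIC))"
```

```text
time_s: 23.95
tool_pos: [0.6074, 0.1093, 0.1489]
tcp_rot: [-0.0, 0.665, 0.747, -0.0]
contact_force: [0.2, 0.3, -1.0]
finger_gap: 0.368
grip_force: 7.6
green [227 178   9  16 131] [230.6 185.5] [0.5915 0.1518 0.2012]
gap 0.371 F 7.59 [0.6074 0.1093 0.1489] t 24.0
[ 221  237   17   86 1082] [0.5948 0.1087 0.2002] [0.0096 0.0358 0.0079] dir [-0.1213  0.9926 -0.0092]
[ 281  246   18   77 1094] [0.6195 0.1115 0.2002] [0.0089 0.0361 0.0062] dir [-0.1044  0.9945 -0.0029]
pad sep mm 24.873306560739646 angle 1.0398976493759424
band z 0.20115575038397743
170 red None green None
175 red None green None
180 red None green (np.int64(227), np.int64(234))
185 red None green (np.int64(227), np.int64(235))
190 red None green (np.int64(227), np.int64(235))
195 red None green None
200 red (232, 235, 4) green None
205 red (226, 235, 4) green None
```

View pics/g3.png

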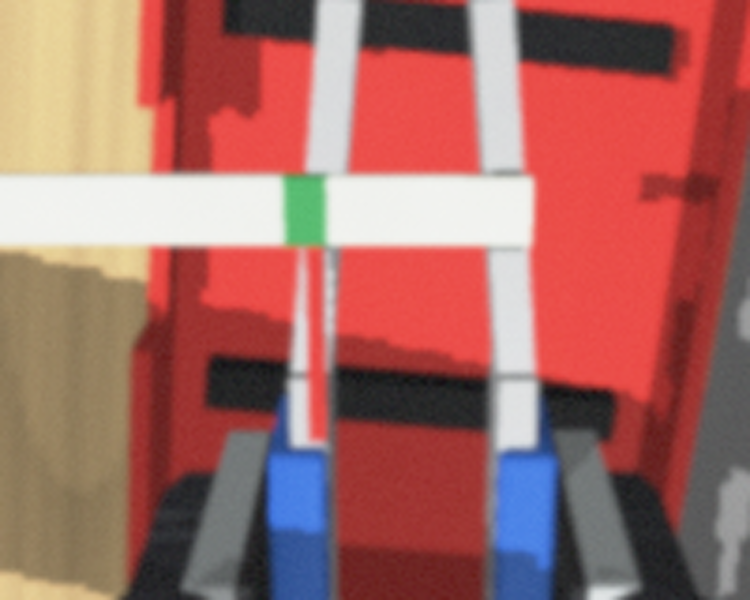

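The pointer meets the bar at crop x ≈ 313 and the green band spans 286–326 (centre 306), so it is inside but about 0.7 mm past the middle. I'll ease off slightly.

```bash
python3 -m jog '[{"delta_pos":[0,0,0],"delta_rot":[0,0,0],"gripper":0.63},{"delta_pos":[0,0,0],"delta_rot":[0,0,0],"gripper":0.63},{"delta_pos":[0,0,0],"delta_rot":[0,0,0],"gripper":0.63},{"delta_pos":[0,0,0],"delta_rot":[0,0,0],"gripper":0.63},{"delta_pos":[0,0,0],"delta_rot":[0,0,0],"gripper":0.63},{"delta_pos":[0,0,0],"delta_rot":[0,0,0],"gripper":0.63}]' 40
sed -i 's/,5):$/,2):/' bl.py; python3 bl.py; python3 -c "
from w import *
im=look(None,['wood_block','oil_bottle','parts_tray','cover_edge','blade_grip'],'top');look(None,['wood_block','oil_bottle','parts_tray','blade_grip','cover_edge'],'scene')"
```

```text
time_s: 24.6
tool_pos: [0.6074, 0.1093, 0.149]
tcp_rot: [-0.0, 0.665, 0.747, -0.0]
contact_force: [-0.7, -0.3, -0.8]
finger_gap: 0.371
grip_force: 7.4
green [228 178   8  16 128] [231.5 185.5] [0.5919 0.152  0.2014]
gap 0.368 F 7.4 [0.6074 0.1093 0.149 ] t 24.65
[ 220  237   18   86 1092] [0.5946 0.1089 0.2003] [0.0099 0.0358 0.0076] dir [-0.1169  0.9931 -0.0078]
[ 281  245   18   78 1084] [0.6197 0.1114 0.2003] [0.0094 0.0362 0.0079] dir [-0.1029  0.9947 -0.0002]
pad sep mm 25.208093624916238 angle 0.9196626967165665
band z 0.20144188935687207
170 red (197, 197, 1) green None
172 red None green None
174 red (271, 271, 1) green None
176 red None green None
178 red None green (np.int64(228), np.int64(235))
180 red None green (np.int64(228), np.int64(235))
182 red None green (np.int64(228), np.int64(235))
184 red None green (np.int64(228), np.int64(235))
186 red None green (np.int64(228), np.int64(235))
188 red None green (np.int64(228), np.int64(235))
190 red None green (np.int64(228), np.int64(235))
192 red None green (np.int64(228), np.int64(235))
194 red None green None
196 red (23
[... 195 characters left out ...]
(232, 234, 3) green None
oil_bottle 0.62 [0.6369 0.4169 0.0044] [120. 143.]
parts_tray 0.69 [0.4368 0.3805 0.0017] [130. 215.]
blade_grip 0.91 [ 0.3065 -0.3051  0.0073] [380. 269.]
blade_grip 0.67 [ 0.4793 -0.1863  0.0129] [336. 204.]
wood_block 0.62 [ 0.6773 -0.3017  0.0013] [199. 365.]
oil_bottle 0.65 [0.3629 0.0912 0.0118] [231. 166.]
oil_bottle 0.56 [0.6307 0.4157 0.002 ] [376. 156.]
parts_tray 0.6 [0.4336 0.3821 0.0004] [316. 127.]
parts_tray 0.3 [0.6032 0.0911 0.1883] [306. 180.]
blade_grip 0.89 [ 0.3037 -0.3031  0.0081] [ 97. 247.]
blade_grip 0.78 [ 0.4818 -0.1877  0.0068] [180. 264.]
blade_grip 0.57 [0.3583 0.0911 0.0136] [229. 165.]
cover_edge 0.69 [0.7954 0.1005 0.1257] [376. 248.]
```

```bash
python3 -c "
from h import *
print(env.finish_job())"
```

```text
the job is handed in; nothing more can be done
None
```

I handed the job in at 24.6 s: the blade levered the cover fully open and was laid on the bench about 7 cm in front of the case. The tweezers are held level about 18 cm above the bench with the pointer in the green band, about 0.8 mm past its middle, and the wood block, bottle and tray measured where they started.

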